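# Make up a drill stack in the squaring jig

## Task

Make up a drill stack in the grey squaring jig: the brown backing board at the bottom, all the green blanks on it, the aluminium cover plate on top, laid with their long sides along the jig's left (split) fence and the whole pile pushed square and flush against both blue fences. When the pile is complete, lay the steel straightedge on the jig base flush against the pile's open long side and roughly centred on it, and leave everything lying there released. Do not disturb the other things on the bench.

Things in the scene. Friction and masses are not known exactly. Their poses are not given: they have to be found in the camera images.
- corner (a point): Fence corner of the jig: the point on the jig base's upper face (6 mm above the bench) where the inner faces of the two blue fences meet. x points along the left fence towards the far fence, y towards the left fence, z up. The finished pile fills x -110..0, y -55..0 mm.
- jig: Fixed grey jig, same axes, origin 6 mm below the corner point. Far fence: inner face x=0, y -45..0. Left fence: inner face y=0, two blocks at x -96..-82 and -28..0 mm, leaving a 54 mm finger gap. Fences 20 mm thick, 52 mm above the base. Base spans x -185..50, y -165..60 mm; its -x and -y sides are open.
- backing: Brown backing board, 110 x 55 x 12 mm thick, about 80 g. Origin at its centre, x along the length, y along the width, z through the thickness; half turns make no difference, nor which face is up.
- blank1: Green blank with copper dots, 110 x 55 x 8 mm thick, about 100 g (2 to 4 blanks are present; they are alike and may go in any order). Origin at its centre, x along the length, y along the width, z through the thickness; half turns make no difference, nor which face is up.
- blank2: Green blank with copper dots, 110 x 55 x 8 mm thick, about 100 g (2 to 4 blanks are present; they are alike and may go in any order). Origin at its centre, x along the length, y along the width, z through the thickness; half turns make no difference, nor which face is up.
- blank3: Green blank with copper dots, 110 x 55 x 8 mm thick, about 100 g (2 to 4 blanks are present; they are alike and may go in any order). Origin at its centre, x along the length, y along the width, z through the thickness; half turns make no difference, nor which face is up.
- blank4: Green blank with copper dots, 110 x 55 x 8 mm thick, about 100 g (2 to 4 blanks are present; they are alike and may go in any order). Origin at its centre, x along the length, y along the width, z through the thickness; half turns make no difference, nor which face is up.
- cover: Bare aluminium cover plate, 110 x 55 x 8 mm thick, about 130 g. Origin at its centre, x along the length, y along the width, z through the thickness; half turns make no difference, nor which face is up.
- straightedge: Steel straightedge bar, 160 long (x) x 16 wide (y) x 25 mm high (z), black graduations on top, about 250 g. Origin at its centre; a half turn makes no difference; it stands 25 mm high.
- screwdriver: Bystander: screwdriver with a red handle, 170 mm long, lying on the bench. Leave alone.
- tin: Bystander: brass tin, 64 mm across, 22 mm high. Leave alone.
- solder: Bystander: metal spool, 60 mm across, 35 mm high. Leave alone.
- flux: Bystander: amber bottle, 44 mm across, 90 mm high. Leave alone.
- mug: Bystander: blue mug, 76 mm across, 90 mm high. Leave alone.
- partsbox: Bystander: clear open parts box, 110 x 160 x 40 mm. Leave alone.

How it is judged:
By the outcome, as a careful person would: the job done as asked, in the order asked, and still so for the second after the job is handed in, with the robot touching nothing.
Of blank1, blank2, blank3, blank4 only 2 to 4 are there at a start; the rules pass over those that are not, and their reading is None.
At some moment in a run one of blank1, blank2, blank3, blank4, cover, straightedge may be knocked a few centimetres aside while the robot is not near it.
Once in a run the grip may slacken for a moment while it holds something.
It also fails if it takes over 210 s, if anything falls off the work surface, if the arm or the gripper's body presses on something with over 40 N, if the wrist force passes 120 N, or if a joint passes its speed limit or range.

## Robot

A 6-joint arm with a two-finger parallel gripper is mounted at the origin on the work surface. World frame = base frame: x ahead of the robot, y to its left, z up, the work surface at z = 0. Lengths are in m, angles in rad, forces in N, time in s.
With the tool pointing down it reaches from about 0.35 to 0.775 m from the base axis. Payload 7.3 kg.
Tool frame: the origin (TCP) lies between the finger pads; the fingertips stand 14 mm ahead of it and the grasp point (between the pads) lies 5 mm behind it; z points along the fingers, y is the line along which they close (so a half turn about z gives the same grasp; the last joint's range is limited). The gripper opens to 92 mm and grips with 3 to 60 N. Pads are 19 mm wide; open, the fingers measure 130 mm over their backs; the gripper's body (75 mm by 190 mm) begins 47 mm behind the grasp point.
Start: joints at [1.139, 0.342, 1.524, -0, 1.275, -0.146], TCP at [0.148, 0.504, 0.241] pointing down, gripper open.
Joint ranges: [-2.53, 2.53], [-0.77, 2.02], [0.04, 2.7], [-1, 4.14], [0.28, 2.66], [-3.11, 3.11]. Speed limits (rad/s): [2.57, 2.57, 3.14, 3.14, 3.14, 3.14].

## Interface

Orientations are given as [roll, pitch, yaw] about the fixed x, y, z axes, in that order (R = Rz(yaw) Ry(pitch) Rx(roll)).
In Python, from cell import robot, eyes gives the robot as it stands. The module is installed in compiled form; this text tells all that it offers.
- The arm moves only by the shell command python3 -m handwheel 'ROWS' [FORCE]. ROWS is JSON, one flat list of numbers, 5 for each row, row after row: the shift along the world's x, y, z in mm, then the turn about the world's z in rad, then the opening, from 0 (shut) to 1 (fully open). In form: [x, y, z, spin, jaw, x, y, z, spin, jaw, ...]. A call has 1 to 8 rows; each row shifts and turns the commanded pose from where the row before left it; what a row does not reach is not made up. A row lasts 1/10 s, in which the tool goes at most 50 mm and 8.59 degrees, less where a joint would pass 70% of its speed; a pose out of reach is approached as far as the arm can. A call with a gripper value outside its range is refused whole. The fingers move at their own pace and stop on an object; FORCE is the grip in N (left out, the last holds). Time passes only in rows, so rows that do not move let the fingers close. It gives the time, the measured TCP pose, the force, the opening and the grip force at its end, in the units of the state.
- robot.observe(): the state, without advancing time (a new reading comes with each control period).
- eyes.read_camera(name): name is "scene" or "top"; returns (picture, depth): 400x640x3 uint8, blue, green, red; 400x640 float32, m along the optical axis (not along the pixel's ray), 0 where there is no reading.
- eyes.calibration(name): a dict with "fx", "fy", "cx", "cy" (pixels), "dist_coeffs" ([k1, k2, p1, p2, k3] as OpenCV has them; the pictures are not rectified), "world_to_cam" (4x4, takes a point from world to camera coordinates). Camera axes: x right, y down, z forward; pixel columns grow to the right and rows downward; lengths in m; the calibration is good to about 2 mm. A picture is of the moment at which its call begins. calibration takes no time and is no camera call.
- robot.hand_in(): hands the job in; it is judged then, once.
The state is a dict: "time": time; "qpos": joint angles; "qvel": joint speeds; "joint_efforts": joint torques, N m; "tool_pos": TCP position; "tool_rot": TCP orientation; "contact_force": force on the tool from outside, world axes, zero at the start; "torque": the same for the moment, N m; "opening": finger opening in m; "grip_force": force on a finger pad.
Only numpy, scipy, OpenCV 4.12 (cv2) and the standard library are available. Lean on these libraries where they do the work, as an engineer would, in place of code of your own. Each camera call takes 0.05 s, during which the arm holds its last target. There are 200 camera calls.

## Working session

There is one attempt and no reset: what is moved stays moved. The work goes in short steps, Python scripts to look and compute and a shell command to move; the robot and the scene stay as the last step left them, time stands still between calls to the robot, and variables do not carry over. Pictures are saved under pics/ and viewed, at most 14 in all, crops included, and the job is handed in when it is done.

```bash
mkdir -p pics
cat > h.py <<'E'
import numpy as np,cv2
from cell import robot,eyes
def cal(n):
    c=eyes.calibration(n);K=np.array([[c['fx'],0,c['cx']],[0,c['fy'],c['cy']],[0,0,1.]])
    return K,np.array(c['dist_coeffs'],float),np.array(c['world_to_cam'],float)
def ray(n,px):
    K,d,T=cal(n);u=cv2.undistortPoints(np.array(px,float).reshape(-1,1,2),K,d).reshape(-1,2)
    D=np.c_[u,np.ones(len(u))]@T[:3,:3];o=-T[:3,:3].T@T[:3,3];return o,D
def atz(n,px,z):
    o,D=ray(n,px);return o+D*((z-o[2])/D[:,2])[:,None]
def cloud(n,dep):
    v,u=np.mgrid[0:400,0:640];o,D=ray(n,np.c_[u.ravel(),v.ravel()]);return (o+D*dep.reshape(-1,1)).reshape(400,640,3)
def proj(n,P):
    K,d,T=cal(n);return cv2.projectPoints(np.array(P,float).reshape(-1,3),cv2.Rodrigues(T[:3,:3])[0],T[:3,3],K,d)[0].reshape(-1,2)
E
python3 - <<'E'
from h import *
for n in('scene','top'):
    p,d=eyes.read_camera(n);cv2.imwrite(f'pics/{n}0.png',p);np.save(f'pics/{n}0.npy',d)
    K,_,T=cal(n);print(n,K[0,0],(-T[:3,:3].T@T[:3,3]).round(3),T[2,:3].round(3))
s=robot.observe();print(s['time'],s['tool_pos'],s['tool_rot'],s['opening'])
E
```

```text
scene 500.83169016087595 [1.872 0.341 1.327] [-0.692 -0.181 -0.699]
top 519.9882702030195 [ 0.253 -0.005  1.829] [ 0.168  0.009 -0.986]
0.1 [0.1478542  0.5033806  0.24012603] [-3.14023247e+00 -1.89006410e-04  2.85578901e+00] 0.0918398943800381
```

View pics/top0.png

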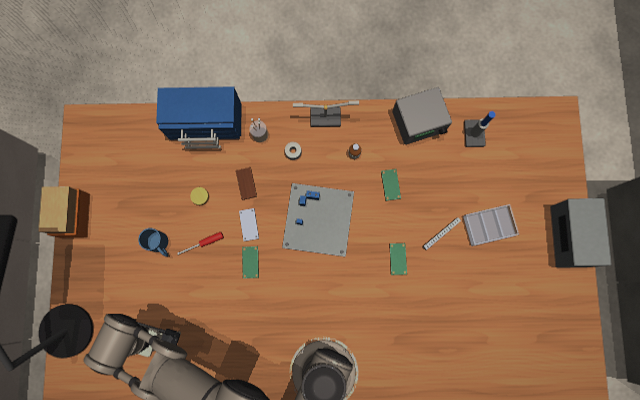

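View pics/scene0.png

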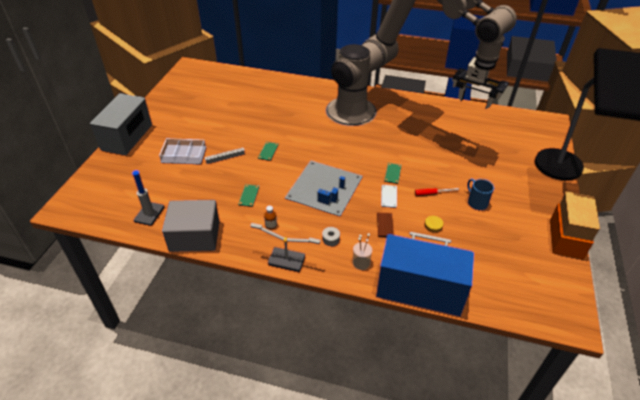

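Top view: jig at (318,220) with blue fences near (305,198); backing (246,183), cover (249,225), three blanks at (250,263), (391,184) and (398,259), straightedge (442,234). The scene view agrees.

```bash
cat > m.py <<'E'
from h import *
import sys
# colour-seeded masks by flood from HSV ranges; returns rects in world
H={'green':((60,70,40),(90,255,255)),'brown':((3,60,20),(14,255,100)),'alu':((90,0,150),(140,60,255))}
def blobs(n,img,kind,z,amin=60):
    hsv=cv2.cvtColor(img,cv2.COLOR_BGR2HSV);m=cv2.inRange(hsv,*map(np.array,H[kind]))
    if kind=='green': m=cv2.morphologyEx(m,cv2.MORPH_CLOSE,np.ones((3,3)))
    k,l,s,c=cv2.connectedComponentsWithStats(m);out=[]
    for i in range(1,k):
        if s[i,4]<amin or s[i,4]>2500: continue
        v,u=np.nonzero(l==i);P=atz(n,np.c_[u,v],z)[:,:2]
        if np.hypot(*P.mean(0))>.85: continue
        (cx,cy),(w,h),a=cv2.minAreaRect((P*1000).astype(np.float32));
        if w<h: w,h,a=h,w,a+90
        q=np.cov(P.T);e=np.linalg.eigh(q)[1][:,1];
        out.append((c[i].round(1),s[i,4],(P.mean(0)*1000).round(1),(round(cx,1),round(cy,1)),(round(w),round(h)),round((a+90)%180-90,1),round(np.degrees(np.arctan2(e[1],e[0])+np.pi/2)%180-90,1)))
    return out
E
python3 - <<'E'
from m import *
for n in('top','scene'):
    img=cv2.imread(f'pics/{n}0.png');C=cloud(n,np.load(f'pics/{n}0.npy'))
    for k,z in(('green',.008),('brown',.012),('alu',.008)):
        for b in blobs(n,img,k,z):
            u,v=b[0].astype(int);print(n,k,*b,'z',(np.median(C[v-2:v+3,u-2:u+3,2])*1000).round(1))
img=cv2.imread('pics/top0.png')
a=cv2.resize(img[170:265,275:370],None,fx=6,fy=6,interpolation=cv2.INTER_CUBIC);cv2.imwrite('pics/jigtop.png',a)
img=cv2.imread('pics/scene0.png')
a=cv2.resize(img[150:220,280:370],None,fx=8,fy=8,interpolation=cv2.INTER_CUBIC);cv2.imwrite('pics/jigsc.png',a)
E
```

```text
top green [390.8 184.9] 420 [ 642.8 -247.7] (644.3, -247.3) (107, 53) 6.8 6.2 z 9.9
top green [397.8 258.5] 446 [ 380.1 -262.4] (379.5, -262.5) (104, 53) 1.0 4.4 z 9.0
top green [250.2 262.4] 452 [374.  252.9] (375.5, 251.9) (105, 52) 0.7 -1.3 z 9.2
top brown [243.7 181.2] 252 [663.7 278.1] (656.6, 270.2) (111, 55) 10.8 5.3 z 13.6
top brown [154.  310.2] 235 [214.4 582.1] (215.1, 578.5) (124, 42) -88.5 -87.8 z 0.1
top brown [ 88.5 329.3] 62 [153.5 804.1] (154.4, 810.2) (150, 43) 2.4 1.6 z 19.7
top brown [290.2 390.4] 220 [-54.9 114.4] (-44.1, 106.6) (100, 45) -22.5 -13.0 z 0.5
top alu [248.4 224.4] 445 [508.  260.3] (508.2, 260.4) (106, 53) 9.0 8.8 z 9.1
top alu [488.4 229.5] 188 [ 477.6 -584.2] (491.1, -590.7) (146, 101) -77.4 89.4 z 7.3
scene green [267.9 150.5] 166 [ 380.7 -263.8] (381.4, -263.7) (101, 46) 0.8 -0.0 z 10.5
scene green [392.6 172.8] 182 [377.7 252.8] (378.6, 253.1) (100, 46) 2.1 1.9 z 9.7
scene green [248.7 194.9] 223 [ 646.2 -247.4] (647.3, -247.3) (102, 47) 6.9 6.4 z 9.1
scene brown [475.9  74.1] 86 [-452.8  534.9] (-459.0, 533.3) (122, 74) 15.1 10.9 z 362.7
scene brown [365.9 101.8] 1341 [-70.9  57.2] (-104.5, 70.9) (340, 337) 17.3 -47.0 z 74.5
scene brown [414.6 125.4] 349 [ 50.2 296.9] (55.9, 308.4) (140, 119) 55.8 -62.7 z 2.0
scene brown [454.  143.7] 508 [133.3 471.3] (131.0, 479.5) (194, 108) 67.8 61.4 z 1.9
scene brown [271.1 222.6] 71 [ 759.9 -119.6] (761.5, -121.0) (52, 37) 24.6 25.2 z 35.9
scene alu [174.4 152.2] 65 [ 494.6 -626.2] (488.1, -632.7) (64, 52) 15.8 2.6 z 23.8
```

View pics/jigtop.png

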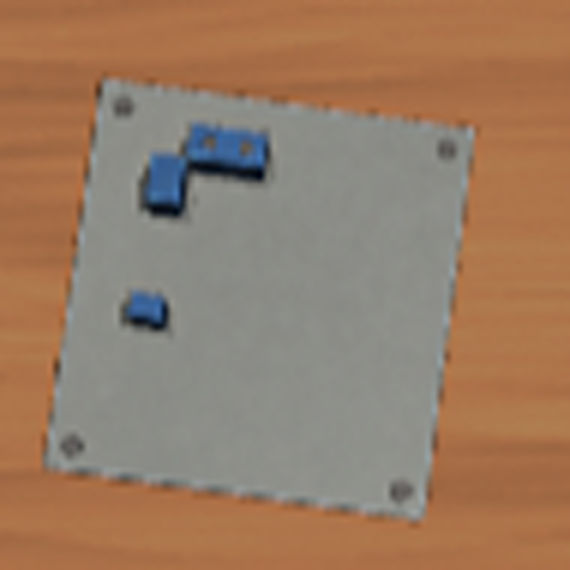

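View pics/jigsc.png

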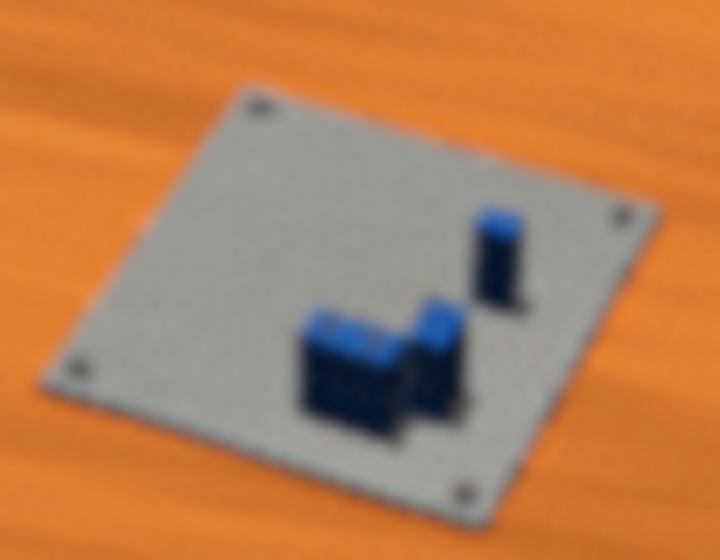

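Top crop: base corners at about (104,80), (473,128), (425,520), (47,467). Scene crop: (245,85), (662,205), (483,527), (42,385). Far fence is at the top, split fence at the left, jig yaw about -8°.

```bash
cat > jig.py <<'E'
from m import *
from scipy.optimize import least_squares
t=(np.array([(104,80),(473,128),(425,520),(47,467)])+.5)/6-.5+[275,170]
s=(np.array([(662,205),(245,85),(42,385),(483,527)])+.5)/8-.5+[280,150]
# order: top: far-left,far-right,near-right,near-left ; scene: near-left,near-right,far-right,far-left
B=dict(fl=(50,60),fr=(50,-165),nr=(-185,-165),nl=(-185,60))
def W(p,k): 
    x,y,a=p;b=np.array([B[i] for i in k])/1000.;R=np.array([[np.cos(a),-np.sin(a)],[np.sin(a),np.cos(a)]])
    return np.c_[b@R.T+[x,y],np.full(4,.006)]
ft=lambda p:(proj('top',W(p,['fl','fr','nr','nl']))-t).ravel()
fs=lambda p:(proj('scene',W(p,['nl','nr','fr','fl']))-s).ravel()
for f in(ft,fs,lambda p:np.r_[ft(p),fs(p)]):
    r=least_squares(f,[.58,.02,-.14]);print(r.x.round(4),np.degrees(r.x[2]).round(2),abs(r.fun).max().round(2))
E
python3 - <<'E'
import jig
from h import *
def fit(n,ctr,z,thr):
    img=cv2.imread(f'pics/{n}0.png').astype(int);u,v=ctr
    sub=cv2.GaussianBlur(img.astype(np.float32),(3,3),0)
    lab=cv2.cvtColor((sub/255).astype(np.float32),cv2.COLOR_BGR2LAB)
    ref=np.median(lab[v-1:v+2,u-1:u+2].reshape(-1,3),0);m=(np.linalg.norm(lab-ref,axis=2)<thr).astype(np.uint8)
    l=cv2.connectedComponents(m)[1];yy,xx=np.nonzero(l==l[v,u]);P=atz(n,np.c_[xx,yy],z)[:,:2]*1000
    (cx,cy),(w,h),a=cv2.minAreaRect(P.astype(np.float32));
    if w<h:w,h,a=h,w,a+90
    C=cloud(n,np.load(f'pics/{n}0.npy'))
    print(n,ctr,len(xx),P.mean(0).round(1),(round(cx),round(cy)),(round(w),round(h)),round((a+90)%180-90,1),'z',np.median(C[l==l[v,u]][:,2]).round(4))
for thr in(12,18,25):
    fit('top',(246,183),.012,thr);fit('scene',(385,224),.012,thr);fit('scene',(389,195),.008,thr);fit('top',(440,236),.025,thr);fit('scene',(224,155),.025,thr)
A=cv2.imread('pics/top0.png')[210:260,415:475];A=cv2.resize(A,None,fx=8,fy=8,interpolation=cv2.INTER_CUBIC)
Bk=cv2.imread('pics/top0.png')[160:210,225:270];Bk=cv2.resize(Bk,None,fx=6,fy=6,interpolation=cv2.INTER_CUBIC)
o=np.zeros((400,760,3),np.uint8);o[:400,:480]=A;o[:300,490:760]=Bk;cv2.imwrite('pics/se.png',o)
E
```

```text
[ 0.5983  0.0549 -0.1481] -8.49 0.48
[ 0.5968  0.0553 -0.1467] -8.4 0.49
[ 0.5978  0.0551 -0.1475] -8.45 0.6
top (246, 183) 489 [656. 270.] (656, 270) (113, 57) 12.0 z 0.0133
scene (385, 224) 314 [658.4 267.3] (663, 270) (114, 53) 13.1 z 0.0132
scene (389, 195) 257 [508.6 258.8] (508, 258) (103, 49) 8.8 z 0.01
top (440, 236) 203 [ 465.4 -417. ] (466, -417) (156, 16) -51.4 z 0.0245
scene (224, 155) 53 [ 470.4 -412. ] (472, -416) (148, 9) -52.0 z 0.0216
top (246, 183) 531 [655.9 270.1] (657, 269) (118, 61) 12.9 z 0.0129
scene (385, 224) 347 [658.4 267.2] (664, 270) (120, 55) 12.0 z 0.013
scene (389, 195) 271 [508.4 258.5] (507, 258) (105, 49) 8.8 z 0.01
top (440, 236) 226 [ 464.8 -416.2] (465, -417) (159, 17) -51.4 z 0.0243
scene (224, 155) 98 [ 472.2 -414.9] (471, -415) (153, 17) -52.0 z 0.0217
top (246, 183) 82989 [340.9  78.3] (537, -68) (2411, 1413) -84.9 z 0.0002
scene (385, 224) 400 [659.3 267. ] (664, 270) (128, 60) 12.5 z 0.0127
scene (389, 195) 304 [508.2 259.9] (507, 260) (112, 53) 9.9 z 0.0099
top (440, 236) 268 [ 465.2 -417.3] (466, -417) (162, 21) -51.2 z 0.0238
scene (224, 155) 172 [ 472.1 -415.4] (475, -413) (158, 38) -51.9 z 0.0218
```

View pics/se.png

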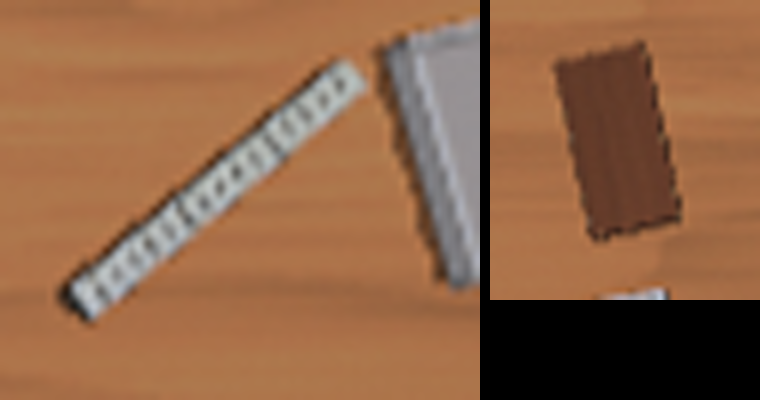

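The jig corner is at about (597.8, 55.1) mm with yaw -8.45°. The two views put the part tops at 8–13 mm and the straightedge top at about 24 mm. First I'm going over the backing board at (656.5, 269.5), yaw 12.5°.

```bash
python3 -m handwheel '[42,-19.5,0,0.042,1, 42,-19.5,0,0.042,1, 42,-19.5,0,0.042,1, 42,-19.5,0,0.042,1, 42,-19.5,0,0.042,1, 42,-19.5,0,0.042,1]' 30; python3 -m handwheel '[42,-19.5,0,0.042,1, 42,-19.5,0,0.042,1, 42,-19.5,0,0.042,1, 42,-19.5,0,0.042,1, 42,-19.5,0,0.042,1, 42,-19.5,0,0.042,1]'; python3 -m handwheel '[0,0,0,0,1, 0,0,0,0,1]'
```

```text
time: 0.7
tool_pos: [0.4014, 0.3856, 0.2404]
tool_rot: [-3.141, -0.001, 3.11]
contact_force: [-0.0, 0.9, -0.4]
opening: 0.0916
grip_force: 0.0
time: 1.3
tool_pos: [0.6533, 0.2686, 0.2402]
tool_rot: [3.141, -0.001, -2.922]
contact_force: [0.6, 0.6, -0.3]
opening: 0.0918
grip_force: 0.0
time: 1.5
tool_pos: [0.6524, 0.2687, 0.2389]
tool_rot: [3.141, -0.003, -2.925]
contact_force: [-0.2, 0.0, 0.8]
opening: 0.0921
grip_force: 0.0
```

```bash
python3 -m handwheel '[4,1,-45,0,1, 0,0,-45,0,1, 0,0,-45,0,1, 0,0,-45,0,1, 0,0,-30,0,1, 0,0,-13,0,1, 0,0,0,0,1]'; python3 -m handwheel '[0,0,0,0,0.5, 0,0,0,0,0.5, 0,0,0,0,0.5, 0,0,0,0,0.5, 0,0,0,0,0.5, 0,0,0,0,0.5]' 30
```

```text
time: 2.2
tool_pos: [0.6546, 0.2716, 0.0172]
tool_rot: [3.141, -0.002, -2.922]
contact_force: [-0.2, 0.2, -0.1]
opening: 0.0918
grip_force: 0.0
time: 2.8
tool_pos: [0.6562, 0.2707, 0.0181]
tool_rot: [-3.142, 0.001, -2.923]
contact_force: [-0.6, -1.0, 2.9]
opening: 0.0544
grip_force: 30.0
```

```bash
python3 -m handwheel '[0,0,20,0,0.5, 0,0,40,0,0.5, 0,0,40,0,0.5]'; python3 -m handwheel '[-15,-29.6,0,-0.046,0.5, -15,-29.6,0,-0.046,0.5, -15,-29.6,0,-0.046,0.5, -15,-29.6,0,-0.046,0.5, -15,-29.6,0,-0.046,0.5, -15,-29.6,0,-0.046,0.5, -15,-29.6,0,-0.046,0.5, -15,-29.6,0,-0.046,0.5]';  python3 -m handwheel '[0,0,0,0,0.5, 0,0,0,0,0.5, 0,0,0,0,0.5]'
python3 - <<'E'
from h import *
p,d=eyes.read_camera('top');q,_=eyes.read_camera('scene')
a=cv2.resize(p[170:265,275:370],None,fx=4,fy=4,interpolation=cv2.INTER_CUBIC);b=cv2.resize(q[140:220,280:370],None,fx=4.5,fy=4.5,interpolation=cv2.INTER_CUBIC)
o=np.zeros((380,790,3),np.uint8);o[:380,:380]=a;o[:360,385:790]=b;cv2.imwrite('pics/b1.png',o)
print(robot.observe()['tool_pos'],robot.observe()['tool_rot'])
E
```

```text
time: 3.1
tool_pos: [0.6553, 0.2705, 0.1176]
tool_rot: [-3.142, -0.003, -2.923]
contact_force: [-0.3, 0.2, -0.5]
opening: 0.0544
grip_force: 30.0
time: 3.9
tool_pos: [0.5352, 0.0329, 0.1177]
tool_rot: [3.141, -0.0, 2.99]
contact_force: [0.5, 0.7, -0.9]
opening: 0.0541
grip_force: 30.0
time: 4.2
tool_pos: [0.5365, 0.0345, 0.1178]
tool_rot: [3.141, 0.001, 2.992]
contact_force: [-0.2, -0.3, -0.9]
opening: 0.0549
grip_force: 30.0
[0.53640331 0.034816   0.11769743] [3.14129080e+00 2.62883397e-04 2.99324767e+00]
```

View pics/b1.png

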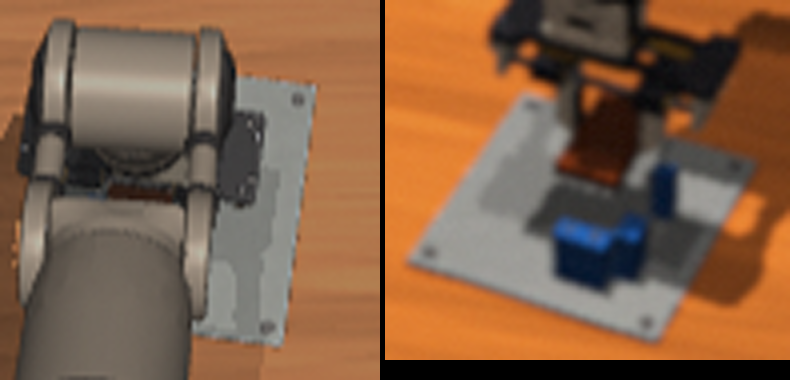

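Board held level between the fingers, over its place (right crop ~(600,150)), fences clear at (585,250) and (660,190). Lowering and releasing.

```bash
python3 -m handwheel '[0,-1,-40,0,0.5, 0,0,-30,0,0.5, 0,0,-15,0,0.5, 0,0,-5,0,0.5, 0,0,-2,0,0.5, 0,0,-1,0,0.5, 0,0,0,0,0.5]'; python3 -m handwheel '[0,0,0,0,0.75, 0,0,0,0,0.75, 0,0,0,0,0.75, 0,0,0,0,0.75]'; python3 -m handwheel '[0,0,20,0,0.75, 0,0,40,0,0.75, 0,0,40,0,0.75, -15,27,35,0,1, -15,44,0,0,1, -15,44,0,0,1,  0,45,0,0,1, 0,45,0,0,1]'
python3 - <<'E'
from m import *
p,d=eyes.read_camera('top');q,_=eyes.read_camera('scene');cv2.imwrite('pics/t1.png',p);cv2.imwrite('pics/s1.png',q)
for n,i in(('top',p),('scene',q)):
  for k,z in(('brown',.018),('green',.008),('alu',.008)):
    for b in blobs(n,i,k,z):
      if n=='top' or k=='green':print(n,k,*b)
s=robot.observe();print(s['tool_pos'],s['tool_rot'])
E
```

```text
time: 5.0
tool_pos: [0.5362, 0.0333, 0.0255]
tool_rot: [3.141, 0.001, 2.992]
contact_force: [-1.3, 0.9, 2.8]
opening: 0.0547
grip_force: 30.0
time: 5.4
tool_pos: [0.5361, 0.0328, 0.0248]
tool_rot: [3.142, 0.0, 2.992]
contact_force: [0.1, -0.0, 0.2]
opening: 0.0689
grip_force: 0.0
time: 6.2
tool_pos: [0.4905, 0.2395, 0.1602]
tool_rot: [3.141, 0.001, 2.992]
contact_force: [0.7, -0.2, -1.0]
opening: 0.0915
grip_force: 0.0
top brown [235.5 232. ] 89 [480.5 304. ] (478.8, 318.2) (75, 32) 89.2 70.7
top brown [220.1 308.5] 118 [217.3 353.2] (212.3, 369.3) (117, 36) -72.5 -64.6
top brown [ 88.2 326. ] 63 [164.9 803.2] (165.7, 810.0) (154, 47) 12.7 11.5
top brown [270.5 369.9] 427 [ 12.4 180. ] (14.4, 191.5) (167, 76) 78.4 86.0
top green [390.8 184.9] 421 [ 642.8 -247.7] (644.3, -247.1) (107, 53) 7.0 6.3
top green [397.8 258.5] 446 [ 380.1 -262.4] (379.5, -262.5) (104, 53) 1.0 4.4
top alu [488.2 229.2] 196 [ 478.5 -583.4] (492.9, -590.3) (146, 105) -77.4 87.4
scene green [267.9 150.6] 164 [ 381.2 -263.6] (382.0, -263.6) (100, 46) 0.8 -0.6
scene green [392.6 172.5] 177 [376.5 252.8] (376.9, 253.2) (102, 45) 3.3 1.7
scene green [248.7 194.9] 223 [ 646.2 -247.4] (647.3, -247.3) (102, 47) 6.9 6.4
[0.49042588 0.24254088 0.15985139] [3.13960043e+00 7.76971506e-04 2.99685262e+00]
```

```bash
python3 -m handwheel '[-38,3.5,0,0.056,1, -38,3.5,0,0.056,1, -38,3,0,0.056,1, 0,0,0,0,1, 0,0,-45,0,1, 0,0,-45,0,1, 0,0,-40,0,1, 0,0,0,0,1]';  python3 -m handwheel '[0,0,0,0,1]'
```

```text
time: 7.1
tool_pos: [0.3747, 0.246, 0.0259]
tool_rot: [-3.138, -0.009, -3.124]
contact_force: [0.2, -1.1, 1.2]
opening: 0.0913
grip_force: 0.0
time: 7.2
tool_pos: [0.3776, 0.2476, 0.03]
tool_rot: [-3.141, -0.001, -3.124]
contact_force: [-0.1, -0.1, 1.0]
opening: 0.0919
grip_force: 0.0
```

```bash
python3 -m handwheel '[-1,5,-8,0,1, 0,0,-6,0,1, 0,0,0,0,1]'; python3 -m handwheel '[0,0,0,0,0.5, 0,0,0,0,0.5, 0,0,0,0,0.5, 0,0,0,0,0.5, 0,0,0,0,0.5, 0,0,0,0,0.5]' 30;python3 -m handwheel '[0,0,20,0,0.5, 0,0,40,0,0.5, 0,0,45,0,0.5, 0,0,0,0,0.5]'
```

```text
time: 7.5
tool_pos: [0.3762, 0.2532, 0.0162]
tool_rot: [3.141, 0.001, -3.123]
contact_force: [-0.8, -0.3, 0.9]
opening: 0.0915
grip_force: 0.0
time: 8.1
tool_pos: [0.376, 0.2529, 0.0158]
tool_rot: [3.142, -0.0, -3.123]
contact_force: [-0.4, 0.1, 1.1]
opening: 0.0547
grip_force: 30.0
time: 8.5
tool_pos: [0.3788, 0.2543, 0.1255]
tool_rot: [3.138, 0.009, -3.123]
contact_force: [0.3, 0.6, -1.8]
opening: 0.0545
grip_force: 30.0
```

```bash
python3 -m handwheel '[20,-27.4,0,-0.021,0.5, 20,-27.4,0,-0.021,0.5, 20,-27.4,0,-0.021,0.5, 20,-27.4,0,-0.021,0.5, 20,-27.4,0,-0.021,0.5, 20,-27.4,0,-0.021,0.5, 20,-27.4,0,-0.021,0.5, 20,-27.4,0,-0.021,0.5]';  python3 -m handwheel '[0,0,0,0,0.5, 0,0,0,0,0.5, 0,0,0,0,0.5]'
python3 - <<'E'
from h import *
q,_=eyes.read_camera('scene')
cv2.imwrite('pics/b2.png',cv2.resize(q[140:220,280:370],None,fx=6,fy=6,interpolation=cv2.INTER_CUBIC))
E
```

```text
time: 9.3
tool_pos: [0.5361, 0.0325, 0.1196]
tool_rot: [3.142, -0.002, 2.991]
contact_force: [-0.4, 0.1, -0.9]
opening: 0.0544
grip_force: 30.0
time: 9.6
tool_pos: [0.5349, 0.0345, 0.12]
tool_rot: [3.141, -0.002, 2.992]
contact_force: [-0.1, -0.5, -1.3]
opening: 0.0544
grip_force: 30.0
```

View pics/b2.png

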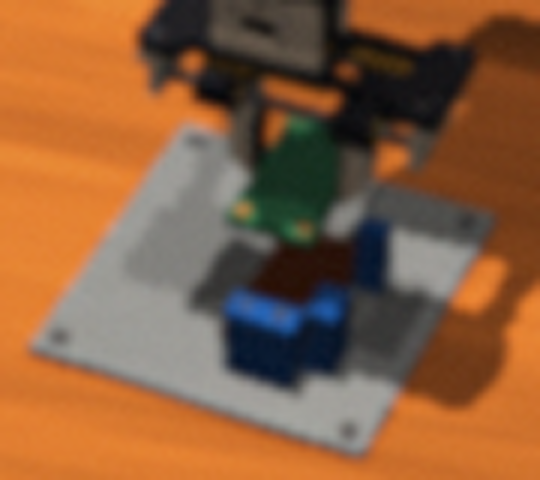

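The green blank is held at (290,180), and the backing lies in the jig corner at (305,265). Lowering.

```bash
python3 -m handwheel '[0.5,-1,-40,0,0.5, 0,0,-25,0,0.5, 0,0,-12,0,0.5, 0,0,-5,0,0.5, 0,0,-2,0,0.5, 0,0,-1,0,0.5, 0,0,0,0,0.5]'; python3 -m handwheel '[0,0,0,0,0.75, 0,0,0,0,0.75, 0,0,0,0,0.75, 0,0,0,0,0.75]'; python3 -m handwheel '[0,0,20,0,0.75, 0,0,40,0,0.75, 0,0,40,0,0.75, 0,-40,25,0.024,1, 15,-45,0,0.024,1, 20,-45,0,0.024,1, 20,-45,0,0.024,1, 20,-45,0,0.024,1]'
python3 - <<'E'
from m import *
p,d=eyes.read_camera('top');q,_=eyes.read_camera('scene');cv2.imwrite('pics/t2.png',p);cv2.imwrite('pics/s2.png',q)
for n,i in(('top',p),('scene',q)):
  for k,z in(('green',.008),('alu',.008)):
    for b in blobs(n,i,k,z):
      print(n,k,*b)
s=robot.observe();print(s['tool_pos'],s['tool_rot'])
o=np.zeros((400,790,3),np.uint8)
o[:380,:380]=cv2.resize(p[170:265,275:370],None,fx=4,fy=4,interpolation=cv2.INTER_CUBIC);o[:360,385:790]=cv2.resize(q[140:220,280:370],None,fx=4.5,fy=4.5,interpolation=cv2.INTER_CUBIC);cv2.imwrite('pics/b3.png',o)
E
```

```text
time: 10.35
tool_pos: [0.5371, 0.0328, 0.0366]
tool_rot: [3.141, 0.002, 2.992]
contact_force: [0.5, 0.1, -0.7]
opening: 0.0542
grip_force: 30.0
time: 10.75
tool_pos: [0.5366, 0.0327, 0.036]
tool_rot: [3.141, 0.0, 2.992]
contact_force: [0.0, 0.3, 0.4]
opening: 0.0689
grip_force: 0.0
time: 11.55
tool_pos: [0.6119, -0.1891, 0.161]
tool_rot: [3.141, 0.0, 3.113]
contact_force: [0.6, -0.2, -0.8]
opening: 0.0919
grip_force: 0.0
top green [311.7 215. ] 473 [538.5  36.2] (540.3, 35.9) (113, 55) -8.0 -7.1
top green [397.8 258.5] 446 [ 380.1 -262.4] (379.5, -262.5) (104, 53) 1.0 4.4
top alu [248.4 224.4] 446 [507.9 260.3] (508.1, 260.3) (106, 53) 9.0 9.0
top alu [488.2 229.1] 202 [ 479.1 -583.7] (492.8, -590.4) (146, 105) -77.6 -89.7
scene green [267.  150.9] 139 [ 383.8 -266.8] (383.0, -266.7) (98, 41) 4.4 3.2
scene green [329.7 183.3] 181 [503.3  29.5] (501.9, 32.6) (80, 60) -8.3 -21.8
scene green [248.6 195. ] 220 [ 647.  -247.2] (647.9, -246.5) (101, 48) 8.0 6.8
scene alu [174.5 152.1] 67 [ 494.  -626.2] (492.4, -621.7) (72, 47) -11.1 3.3
[ 0.6127417  -0.19332379  0.16003922] [-3.13943354e+00  1.59481692e-03  3.10729591e+00]
```

View pics/b3.png

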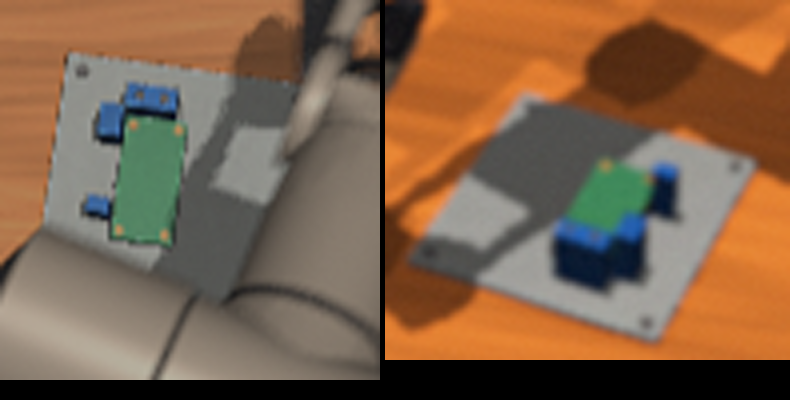

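Blank lies neatly in the jig (left crop ~(148,180)). Next is blank B at (646, -247.4), yaw 6.9°.

```bash
python3 -m handwheel '[16,-27,0,0.075,1, 16,-27,0,0.075,1, 0,0,0,0,1, 0,0,-45,0,1, 0,0,-45,0,1, 0,0,-40,0,1, 0,0,0,0,1, 0,0,0,0,1]'
```

```text
time: 12.45
tool_pos: [0.6434, -0.2406, 0.0313]
tool_rot: [3.141, -0.001, -3.021]
contact_force: [0.7, 0.4, 0.9]
opening: 0.0917
grip_force: 0.0
```

```bash
python3 -m handwheel '[2,-6,-8,0,1, 0,0,-6,0,1, 0,0,0,0,1]'; python3 -m handwheel '[0,0,0,0,0.5, 0,0,0,0,0.5, 0,0,0,0,0.5, 0,0,0,0,0.5, 0,0,0,0,0.5, 0,0,0,0,0.5]' 30;python3 -m handwheel '[0,0,20,0,0.5, 0,0,40,0,0.5, 0,0,50,0,0.5, 0,0,0,0,0.5, 0,0,0,0,0.5]'
```

```text
time: 12.75
tool_pos: [0.6456, -0.2476, 0.0171]
tool_rot: [-3.141, 0.001, -3.022]
contact_force: [-0.2, 0.3, -0.1]
opening: 0.0916
grip_force: 0.0
time: 13.35
tool_pos: [0.6456, -0.2474, 0.0169]
tool_rot: [-3.141, 0.0, -3.021]
contact_force: [0.2, 0.3, -0.0]
opening: 0.0548
grip_force: 3.0
time: 13.85
tool_pos: [0.646, -0.2475, 0.1283]
tool_rot: [-3.14, 0.002, -3.021]
contact_force: [-0.5, 1.3, -1.8]
opening: 0.054
grip_force: 30.0
```

```bash
python3 -m handwheel '[-13.7,35.1,0,-0.0335,0.5, -13.7,35.1,0,-0.0335,0.5, -13.7,35.1,0,-0.0335,0.5, -13.7,35.1,0,-0.0335,0.5, -13.7,35.1,0,-0.0335,0.5, -13.7,35.1,0,-0.0335,0.5, -13.7,35.1,0,-0.0335,0.5, -13.7,35.1,0,-0.0335,0.5]';  python3 -m handwheel '[0,0,0,0,0.5, 0,0,0,0,0.5, 0,0,0,0,0.5]'
python3 - <<'E'
from h import *
q,_=eyes.read_camera('scene')
cv2.imwrite('pics/b4.png',cv2.resize(q[140:220,280:370],None,fx=6,fy=6,interpolation=cv2.INTER_CUBIC))
E
```

```text
time: 14.65
tool_pos: [0.5339, 0.0349, 0.1249]
tool_rot: [-3.141, -0.004, 2.992]
contact_force: [0.4, -0.0, -1.1]
opening: 0.0544
grip_force: 30.0
time: 14.95
tool_pos: [0.5358, 0.0329, 0.1259]
tool_rot: [-3.141, -0.001, 2.994]
contact_force: [-0.0, -1.0, -0.1]
opening: 0.0542
grip_force: 30.0
```

View pics/b4.png

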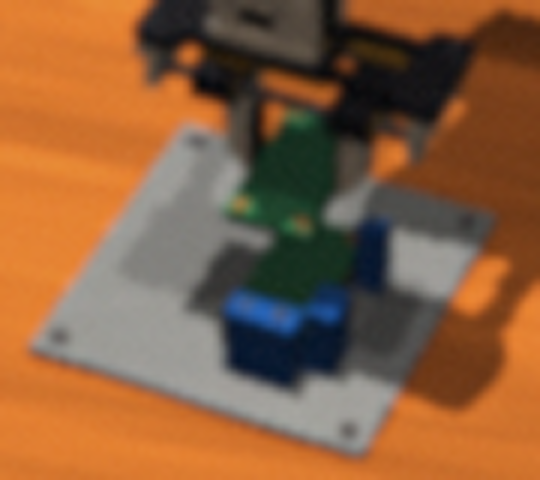

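The second blank is held level at (290,170) above the first at (300,265). Lowering, then towards blank C.

```bash
python3 -m handwheel '[0,0,-40,0,0.5, 0,0,-22,0,0.5, 0,0,-12,0,0.5, 0,0,-5,0,0.5, 0,0,-2,0,0.5, 0,0,-1,0,0.5, 0,0,0,0,0.5]'; python3 -m handwheel '[0,0,0,0,0.75, 0,0,0,0,0.75, 0,0,0,0,0.75, 0,0,0,0,0.75]'; python3 -m handwheel '[0,0,20,0,0.75, 0,0,40,0,0.75, 0,0,40,0,0.75, -15,-40,15,0.024,1, -22,-43,0,0.024,1, -22,-43,0,0.024,1, -22,-43,0,0.024,1, -22,-43,0,0.024,1]'
python3 - <<'E'
from m import *
p,d=eyes.read_camera('top');q,_=eyes.read_camera('scene');cv2.imwrite('pics/t3.png',p);cv2.imwrite('pics/s3.png',q)
for n,i in(('top',p),('scene',q)):
  for k,z in(('green',.008),('alu',.008)):
    for b in blobs(n,i,k,z):
      print(n,k,*b)
s=robot.observe();print(s['tool_pos'],s['tool_rot'])
E
```

```text
time: 15.7
tool_pos: [0.5365, 0.0334, 0.0455]
tool_rot: [3.141, 0.002, 2.994]
contact_force: [0.1, 0.3, -1.2]
opening: 0.0547
grip_force: 30.0
time: 16.1
tool_pos: [0.536, 0.0336, 0.045]
tool_rot: [3.141, 0.0, 2.994]
contact_force: [-0.2, 0.2, 0.6]
opening: 0.0689
grip_force: 0.0
time: 16.9
tool_pos: [0.4319, -0.1799, 0.16]
tool_rot: [-3.141, 0.001, 3.115]
contact_force: [0.5, 0.4, -0.5]
opening: 0.0914
grip_force: 0.0
top green [311.6 214.3] 489 [540.9  36.3] (540.6, 36.5) (115, 56) -8.2 -5.0
top green [401.1 263.8] 200 [ 361.7 -273.5] (371.6, -269.2) (83, 42) -0.8 -12.3
top alu [248.4 224.4] 445 [508.  260.3] (508.2, 260.4) (106, 53) 9.0 8.8
top alu [488.4 229.2] 195 [ 478.4 -584.1] (492.8, -590.4) (146, 104) -77.4 89.5
scene green [268.  150.6] 160 [ 380.8 -263.1] (382.0, -263.4) (100, 46) 0.8 -0.1
scene green [330.1 182.6] 206 [498.8  29.8] (498.7, 32.8) (88, 59) -8.3 -16.8
scene alu [174.5 152.2] 67 [ 494.2 -625.9] (487.6, -630.7) (64, 48) 15.8 5.6
[ 0.43080987 -0.18287712  0.15995563] [-3.14016558e+00 -1.96887770e-04  3.10815348e+00]
```

```bash
python3 -m handwheel '[-25,-40,0,0.022,1, -25,-40,0,0.023,1, 0,0,0,0,1, 0,0,-45,0,1, 0,0,-45,0,1, 0,0,-40,0,1, 0,0,0,0,1, 0,0,0,0,1]'
```

```text
time: 17.8
tool_pos: [0.3834, -0.2578, 0.0301]
tool_rot: [3.141, -0.001, -3.124]
contact_force: [-0.3, 0.3, 0.5]
opening: 0.0915
grip_force: 0.0
```

```bash
python3 -m handwheel '[-3,-5,-8,0,1, 0,0,-5.5,0,1, 0,0,0,0,1]'; python3 -m handwheel '[0,0,0,0,0.5, 0,0,0,0,0.5, 0,0,0,0,0.5, 0,0,0,0,0.5, 0,0,0,0,0.5, 0,0,0,0,0.5]' 30;python3 -m handwheel '[0,0,20,0,0.5, 0,0,40,0,0.5, 0,0,50,0,0.5, 0,0,0,0,0.5, 0,0,0,0,0.5]'
```

```text
time: 18.1
tool_pos: [0.3801, -0.2638, 0.0168]
tool_rot: [-3.141, 0.001, -3.125]
contact_force: [0.2, 0.1, 0.2]
opening: 0.0917
grip_force: 0.0
time: 18.7
tool_pos: [0.38, -0.2636, 0.0163]
tool_rot: [-3.141, 0.0, -3.124]
contact_force: [-0.3, -0.4, 1.9]
opening: 0.0544
grip_force: 30.0
time: 19.2
tool_pos: [0.3802, -0.2637, 0.1271]
tool_rot: [-3.14, 0.002, -3.124]
contact_force: [0.1, 1.1, -1.9]
opening: 0.054
grip_force: 30.0
```

```bash
python3 -m handwheel '[19.5,37.1,0,-0.0206,0.5, 19.5,37.1,0,-0.0206,0.5, 19.5,37.1,0,-0.0206,0.5, 19.5,37.1,0,-0.0206,0.5, 19.5,37.1,0,-0.0206,0.5, 19.5,37.1,0,-0.0206,0.5, 19.5,37.1,0,-0.0206,0.5, 19.5,37.1,0,-0.0206,0.5]';  python3 -m handwheel '[0,0,0,0,0.5, 0,0,0,0,0.5, 0,0,0,0,0.5]'
python3 - <<'E'
from h import *
q,_=eyes.read_camera('scene')
cv2.imwrite('pics/b5.png',cv2.resize(q[140:220,280:370],None,fx=6,fy=6,interpolation=cv2.INTER_CUBIC))
E
```

```text
time: 20.0
tool_pos: [0.5353, 0.0351, 0.1241]
tool_rot: [-3.141, -0.004, 2.993]
contact_force: [0.8, -0.9, -0.3]
opening: 0.0546
grip_force: 30.0
time: 20.3
tool_pos: [0.5347, 0.0326, 0.1249]
tool_rot: [-3.141, -0.003, 2.994]
contact_force: [-0.6, -0.6, -0.7]
opening: 0.0548
grip_force: 30.0
```

View pics/b5.png

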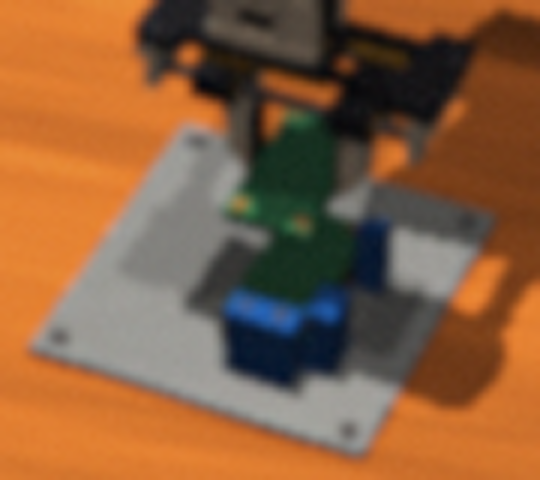

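Third blank held well at (290,170). Lowering, then towards the cover.

```bash
python3 -m handwheel '[1,0.5,-35,0,0.5, 0,0,-18,0,0.5, 0,0,-11,0,0.5, 0,0,-5,0,0.5, 0,0,-3,0,0.5, 0,0,-1,0,0.5, 0,0,0,0,0.5]'; python3 -m handwheel '[0,0,0,0,0.75, 0,0,0,0,0.75, 0,0,0,0,0.75, 0,0,0,0,0.75]'; python3 -m handwheel '[0,0,20,0,0.75, 0,0,40,0,0.75, 0,0,40,0,0.75, -4,40,8,0.04,1, -4,44,0,0.04,1, -4,44,0,0.04,1, 0,20,0,0,1, 0,0,0,0,1]'
python3 - <<'E'
from m import *
p,d=eyes.read_camera('top');q,_=eyes.read_camera('scene');cv2.imwrite('pics/t4.png',p);cv2.imwrite('pics/s4.png',q)
H['alu']=((90,0,130),(140,70,255))
for n,i in(('top',p),('scene',q)):
  for k,z in(('green',.008),('alu',.008)):
    for b in blobs(n,i,k,z):
      print(n,k,*b)
s=robot.observe();print(s['tool_pos'],s['tool_rot'])
u=cv2.cvtColor(q,cv2.COLOR_BGR2HSV)[195,389];print(u)
E
```

```text
time: 21.05
tool_pos: [0.5373, 0.0337, 0.0539]
tool_rot: [3.141, 0.001, 2.994]
contact_force: [0.4, 0.4, -1.3]
opening: 0.0549
grip_force: 30.0
time: 21.45
tool_pos: [0.537, 0.0338, 0.0534]
tool_rot: [3.141, 0.0, 2.994]
contact_force: [0.6, -0.6, 1.0]
opening: 0.0689
grip_force: 0.0
time: 22.25
tool_pos: [0.5244, 0.1845, 0.1613]
tool_rot: [3.141, 0.0, 3.118]
contact_force: [-0.1, -0.1, 0.3]
opening: 0.0915
grip_force: 0.0
top green [311.3 214.2] 502 [541.3  37.6] (543.0, 36.7) (115, 57) -8.1 -6.1
top alu [487.2 228.3] 254 [ 481.9 -580.3] (492.0, -586.1) (155, 108) -77.6 86.9
scene green [329.6 182.1] 224 [496.8  27.7] (496.0, 30.6) (97, 59) -9.6 -14.4
scene alu [174.6 152.4] 67 [ 495.4 -625.3] (492.8, -619.9) (72, 50) -11.1 5.5
[0.52472136 0.18183987 0.16113647] [-3.14123920e+00 -1.97796331e-04  3.11513419e+00]
[ 14  34 129]
```

Run:
```python
from h import *
q=cv2.imread('pics/s4.png');a=q[175:215,365:415];b=cv2.imread('pics/s0.png') if 0 else cv2.imread('pics/scene0.png')[175:215,365:415]
cv2.imwrite('pics/cov.png',cv2.resize(np.hstack([b,a]),None,fx=7,fy=7,interpolation=cv2.INTER_CUBIC))
```

```text
(no output)
```

View pics/cov.png

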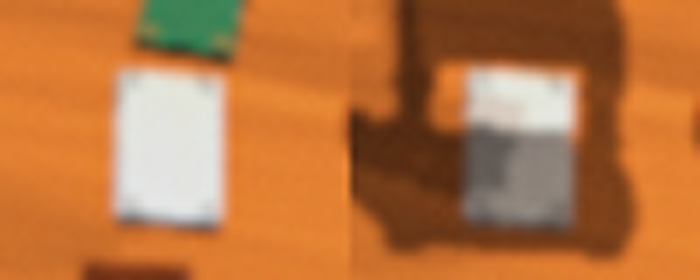

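Cover unmoved (same pixel place in both halves, ~(168,145) and (520,145)), only shadowed.

```bash
python3 -m handwheel '[-8,39,0,0.09,1, -8,39,0,0.09,1, 0,0,0,0,1, 0,0,-45,0,1, 0,0,-45,0,1, 0,0,-40,0,1, 0,0,0,0,1, 0,0,0,0,1]'
```

```text
time: 23.15
tool_pos: [0.5094, 0.2586, 0.0316]
tool_rot: [-3.141, -0.001, -2.991]
contact_force: [0.9, -0.6, 1.1]
opening: 0.0919
grip_force: 0.0
```

```bash
python3 -m handwheel '[-1,1.5,-8,0.006,1, 0,0,-7,0,1, 0,0,0,0,1]'; python3 -m handwheel '[0,0,0,0,0.5, 0,0,0,0,0.5, 0,0,0,0,0.5, 0,0,0,0,0.5, 0,0,0,0,0.5, 0,0,0,0,0.5]' 30;python3 -m handwheel '[0,0,20,0,0.5, 0,0,40,0,0.5, 0,0,50,0,0.5, 0,0,0,0,0.5, 0,0,0,0,0.5]'
```

```text
time: 23.45
tool_pos: [0.5079, 0.2613, 0.0165]
tool_rot: [3.141, 0.0, -2.983]
contact_force: [-0.1, 0.2, -0.1]
opening: 0.0918
grip_force: 0.0
time: 24.05
tool_pos: [0.508, 0.2613, 0.0164]
tool_rot: [-3.142, 0.0, -2.983]
contact_force: [-0.6, -1.1, 1.4]
opening: 0.0544
grip_force: 30.0
time: 24.55
tool_pos: [0.5082, 0.2615, 0.1272]
tool_rot: [3.141, 0.002, -2.983]
contact_force: [-0.2, 1.1, -2.0]
opening: 0.0542
grip_force: 30.0
```

```bash
python3 -m handwheel '[3.6,-28.5,0,-0.038,0.5, 3.6,-28.5,0,-0.038,0.5, 3.6,-28.5,0,-0.038,0.5, 3.6,-28.5,0,-0.038,0.5, 3.6,-28.5,0,-0.038,0.5, 3.6,-28.5,0,-0.038,0.5, 3.6,-28.5,0,-0.038,0.5, 3.6,-28.5,0,-0.038,0.5]';  python3 -m handwheel '[0,0,0,0,0.5, 0,0,0,0,0.5, 0,0,0,0,0.5]';python3 -m handwheel '[0,0,-35,0,0.5, 0,0,-12,0,0.5, 0,0,-10,0,0.5, 0,0,-5,0,0.5, 0,0,-3,0,0.5, 0,0,0,0,0.5]'
```

```text
time: 25.35
tool_pos: [0.5354, 0.0323, 0.1241]
tool_rot: [-3.141, -0.004, 2.994]
contact_force: [-0.3, 0.2, -0.3]
opening: 0.054
grip_force: 30.0
time: 25.65
tool_pos: [0.5359, 0.0342, 0.1252]
tool_rot: [3.141, -0.002, 2.997]
contact_force: [-0.7, 0.0, -1.1]
opening: 0.0544
grip_force: 30.0
time: 26.25
tool_pos: [0.5369, 0.0334, 0.0614]
tool_rot: [3.141, 0.0, 2.996]
contact_force: [0.2, 0.0, -1.4]
opening: 0.0546
grip_force: 30.0
```

```bash
python3 -m handwheel '[0,0,-2,0,0.5, 0,0,-0.5,0,0.5, 0,0,0,0,0.5]'; python3 -m handwheel '[0,0,0,0,0.75, 0,0,0,0,0.75, 0,0,0,0,0.75, 0,0,0,0,0.75]'; python3 -m handwheel '[0,0,0,0,0.85, 0,0,-12,0,0.85, 0,0,-12,0,0.85, 0,0,-11,0,0.85, 0,0,0,0,0.85, 0,0,0,0,0.85]'; python3 -m handwheel '[0,0,0,0,0.5, 0,0,0,0,0.5, 0,0,0,0,0.5, 0,0,0,0,0.5, 0,0,0,0,0.5, 0,0,0,0,0.5]' 12
```

```text
time: 26.55
tool_pos: [0.5368, 0.0333, 0.059]
tool_rot: [3.141, 0.0, 2.996]
contact_force: [0.2, -0.1, -2.3]
opening: 0.0544
grip_force: 30.0
time: 26.95
tool_pos: [0.5368, 0.0333, 0.0589]
tool_rot: [3.142, 0.0, 2.996]
contact_force: [0.4, -0.3, 0.1]
opening: 0.0689
grip_force: 0.0
time: 27.55
tool_pos: [0.5364, 0.0334, 0.0231]
tool_rot: [-3.142, -0.001, 2.996]
contact_force: [-0.7, -0.3, -0.0]
opening: 0.0775
grip_force: 0.0
time: 28.15
tool_pos: [0.5369, 0.0332, 0.0241]
tool_rot: [3.142, 0.001, 2.996]
contact_force: [-0.9, -1.0, 2.8]
opening: 0.0549
grip_force: 12.0
```

The pile is squeezed square. Pushing it along the jig's +y in small steps to the left fence.

```bash
python3 -m handwheel '[0.15,1,0,0,0.5, 0,0,0,0,0.5]'; python3 -m handwheel '[0.15,1,0,0,0.5, 0,0,0,0,0.5]';python3 -m handwheel '[0.1,0.7,0,0,0.5, 0,0,0,0,0.5]'
```

```text
time: 28.35
tool_pos: [0.5371, 0.0338, 0.0241]
tool_rot: [-3.141, 0.001, 2.996]
contact_force: [-1.0, -5.1, 5.0]
opening: 0.0553
grip_force: 12.0
time: 28.55
tool_pos: [0.5371, 0.0342, 0.0241]
tool_rot: [-3.14, 0.0, 2.996]
contact_force: [-2.2, -8.7, 6.2]
opening: 0.0551
grip_force: 12.0
time: 28.75
tool_pos: [0.537, 0.0343, 0.024]
tool_rot: [-3.139, -0.0, 2.996]
contact_force: [-3.0, -11.2, 5.0]
opening: 0.055
grip_force: 12.0
```

```bash
python3 -m handwheel '[0,-1.5,0,0,0.8, 0,0,0,0,0.8, 0,0,0,0,0.8, 0,0,0,0,0.8, 0,0,20,0,0.8, 0,0,40,0,0.8, 0,0,20,0,0.6, 0,0,0,0,0.35]'; python3 -m handwheel '[-40,6,0,0,0.35, -40,6,0,0,0.35, 0,0,-40,0,0.35, 0,0,-40,0,0.35, 0,0,0,0,0.35, 0,0,0,0,0.35]'
```

```text
time: 29.55
tool_pos: [0.539, 0.0347, 0.1067]
tool_rot: [3.141, 0.006, 2.996]
contact_force: [-0.1, -0.1, 0.1]
opening: 0.0613
grip_force: 0.0
time: 30.15
tool_pos: [0.4563, 0.0467, 0.0225]
tool_rot: [-3.142, -0.003, 2.996]
contact_force: [-0.0, 0.8, 0.1]
opening: 0.0324
grip_force: 0.0
```

Run:
```python
from m import *
p,d=eyes.read_camera('top');q,_=eyes.read_camera('scene')
o=np.zeros((400,790,3),np.uint8)
o[:380,:380]=cv2.resize(p[170:265,275:370],None,fx=4,fy=4,interpolation=cv2.INTER_CUBIC);o[:360,385:790]=cv2.resize(q[140:220,280:370],None,fx=4.5,fy=4.5,interpolation=cv2.INTER_CUBIC);cv2.imwrite('pics/b6.png',o)
s=robot.observe();print(s['tool_pos'],s['contact_force'].round(1))
```

```text
[0.45640446 0.04667483 0.02312168] [ 0.1 -0.4  0.3]
```

View pics/b6.png

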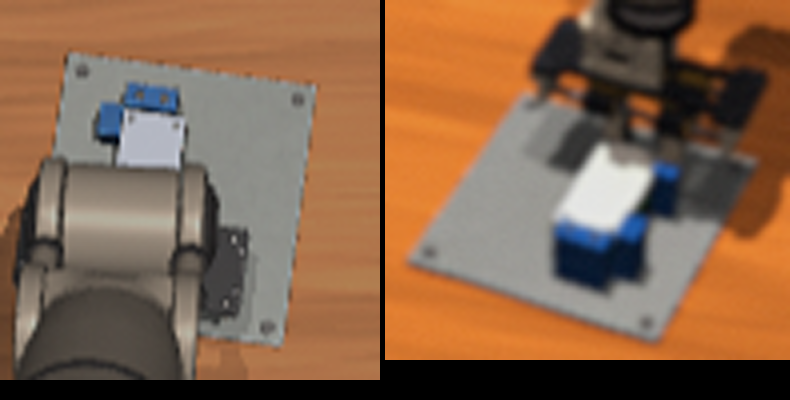

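The pile with the cover stands in the corner (right crop (605,190)), fingers behind its near end. Pushing along jig +x.

```bash
python3 -m handwheel '[8,-1.2,0,0,0.35, 4,-0.6,0,0,0.35, 2,-0.3,0,0,0.35, 0,0,0,0,0.35]'; for i in 1; do python3 -m handwheel '[1.5,-0.2,0,0,0.35, 0,0,0,0,0.35]'; python3 -m handwheel '[1.5,-0.2,0,0,0.35, 0,0,0,0,0.35]'; python3 -m handwheel '[1.5,-0.2,0,0,0.35, 0,0,0,0,0.35]'; done | grep -E "pos|contact"
```

```text
time: 30.65
tool_pos: [0.471, 0.0444, 0.0237]
tool_rot: [3.142, -0.001, 2.996]
contact_force: [-2.5, -0.2, 0.5]
opening: 0.0324
grip_force: 0.5
tool_pos: [0.472, 0.0442, 0.0236]
contact_force: [-3.0, 0.1, 2.0]
tool_pos: [0.4731, 0.0441, 0.0236]
contact_force: [-5.0, -0.7, 2.9]
tool_pos: [0.4733, 0.044, 0.0235]
contact_force: [-9.9, 0.3, 6.0]
```

```bash
(python3 -m handwheel '[1.5,-0.2,0,0,0.35, 0,0,0,0,0.35]'; python3 -m handwheel '[-6,0.9,0,0,0.35, -14,2,0,0,0.35, 0,0,40,0,0, 0,0,40,0,0, 0,0,0,0,0]';python3 -m handwheel '[35,-45,0,0,0, 35,-45,0,0,0, 0,0,-40,0,0, 0,0,-40,0,0, 0,0,0,0,0, 0,0,0,0,0]')|grep -E "pos|contact|opening"
```

```text
tool_pos: [0.4735, 0.044, 0.0233]
contact_force: [-13.3, -0.1, 8.8]
opening: 0.032
tool_pos: [0.461, 0.0464, 0.1083]
contact_force: [0.5, -0.3, -0.1]
opening: 0.0127
tool_pos: [0.5187, -0.0326, 0.0229]
contact_force: [0.4, -0.6, 0.1]
opening: 0.0005
```

```bash
(python3 -m handwheel '[8.5,-1.3,0,0,0, 2,15,0,0,0, 0.6,4,0,0,0, 0,0,0,0,0]';python3 -m handwheel '[0.2,1.5,0,0,0, 0,0,0,0,0]';python3 -m handwheel '[0.2,1.5,0,0,0, 0,0,0,0,0]';python3 -m handwheel '[0.2,1.5,0,0,0, 0,0,0,0,0]';python3 -m handwheel '[0.2,1.5,0,0,0, 0,0,0,0,0]')|grep -E "pos|contact"
```

```text
tool_pos: [0.5296, -0.0135, 0.0238]
contact_force: [0.3, -0.6, -0.6]
tool_pos: [0.5297, -0.013, 0.0238]
contact_force: [-0.9, -0.2, 0.2]
tool_pos: [0.53, -0.0117, 0.0238]
contact_force: [0.7, -0.3, -0.2]
tool_pos: [0.53, -0.0112, 0.0238]
contact_force: [-1.9, -5.9, 0.3]
tool_pos: [0.53, -0.0111, 0.0238]
contact_force: [-3.5, -13.5, 0.2]
```

The force rises at once without sliding, so the pile is flush. Backing away and re-measuring the straightedge and the pile.

```bash
python3 -m handwheel '[-2,-15,0,0,0, 0,-25,0,0,0, 0,0,40,0,0, 0,0,45,0,0.5, 0,-40,40,-0.1,0.7, -10,-48,0,-0.14,0.7, -10,-48,0,-0.14,0.7, 0,0,0,0,0.7]'|grep -E "pos|rot"
cat > fit.py <<'E'
from h import *
def fit(n,img,ctr,z,thr):
    u,v=ctr;lab=cv2.cvtColor(cv2.GaussianBlur(img.astype(np.float32)/255,(3,3),0),cv2.COLOR_BGR2LAB)
    ref=np.median(lab[v-1:v+2,u-1:u+2].reshape(-1,3),0);m=(np.linalg.norm(lab-ref,axis=2)<thr).astype(np.uint8)
    l=cv2.connectedComponents(m)[1];yy,xx=np.nonzero(l==l[v,u]);P=atz(n,np.c_[xx,yy],z)[:,:2]*1000
    (cx,cy),(w,h),a=cv2.minAreaRect(P.astype(np.float32));
    if w<h:w,h,a=h,w,a+90
    print(n,ctr,len(xx),P.mean(0).round(1),(round(cx,1),round(cy,1)),(round(w),round(h)),round((a+90)%180-90,1))
E
python3 - <<'E'
from fit import *
p,d=eyes.read_camera('top');q,_=eyes.read_camera('scene');cv2.imwrite('pics/t7.png',p);cv2.imwrite('pics/s7.png',q)
for t in(12,18):
    fit('top',p,(440,236),.025,t);fit('scene',q,(224,155),.025,t);fit('top',p,(312,214),.050,t);fit('scene',q,(329,182),.050,t)
print(robot.observe()['tool_pos'])
print('pile ctr expected', 597.8-54.4-4.0, 36.0)
E
```

```text
tool_pos: [0.5074, -0.1857, 0.1445]
tool_rot: [-3.141, 0.002, 2.607]
top (440, 236) 203 [ 465.4 -417. ] (465.7, -417.3) (156, 16) -51.4
scene (224, 155) 53 [ 470.4 -412. ] (472.4, -415.6) (148, 9) -52.0
top (312, 214) 446 [539.1  36.2] (539.5, 36.5) (105, 53) -7.8
scene (329, 182) 232 [534.7  34.2] (533.0, 34.7) (97, 51) -10.5
top (440, 236) 225 [ 465.  -416.4] (465.1, -416.6) (159, 17) -51.4
scene (224, 155) 96 [ 472.7 -415.3] (471.1, -415.1) (153, 17) -52.0
top (312, 214) 485 [540.7  36. ] (544.8, 34.3) (117, 57) -9.1
scene (329, 182) 264 [533.7  34.2] (531.6, 34.9) (103, 55) -9.5
[ 0.50781702 -0.18113707  0.14393904]
pile ctr expected 539.4 36.0
```

```bash
python3 -m handwheel '[-7,-39,0,-0.061,0.5, -7,-39,0,-0.061,0.5, -7,-39,0,-0.061,0.5, -7,-39,0,-0.061,0.5, -7,-39,0,-0.061,0.5, -7,-39,0,-0.061,0.5, 0,0,0,0,0.5, 0,0,0,0,0.5]'|grep -E "pos|rot"
```

```text
tool_pos: [0.4667, -0.4131, 0.1434]
tool_rot: [3.141, -0.002, 2.251]
```

```bash
(python3 -m handwheel '[-1,-4.5,-40,-0.008,0.5, 0,0,-45,0,0.5, 0,0,-30,0,0.5, 0,0,-11,0,0.5, 0,0,0,0,0.5, 0,0,0,0,0.5]';python3 -m handwheel '[0,0,0,0,0.1, 0,0,0,0,0.1, 0,0,0,0,0.1, 0,0,0,0,0.1, 0,0,0,0,0.1, 0,0,0,0,0.1]' 40)|grep -E "pos|rot|cont|open|grip"
```

```text
tool_pos: [0.4666, -0.4184, 0.0197]
tool_rot: [3.141, 0.002, 2.244]
contact_force: [-0.5, -0.4, 0.7]
opening: 0.0463
grip_force: 0.0
tool_pos: [0.4654, -0.4189, 0.0185]
tool_rot: [-3.142, 0.001, 2.242]
contact_force: [-2.0, -0.4, 4.6]
opening: 0.0155
grip_force: 40.0
```

```bash
(python3 -m handwheel '[0,0,20,0,0.1, 0,0,45,0,0.1, 0,0,45,0,0.1, 0,0,0,0,0.1]'; python3 -m handwheel '[7,44,0,0.094,0.1, 7,44,0,0.094,0.1, 7,44,0,0.094,0.1, 7,44,0,0.094,0.1, 7,44,0,0.094,0.1, 7,44,0,0.094,0.1, 7,44,0,0.094,0.1, 7,44,0,0.095,0.1]';python3 -m handwheel '[0,0,0,0,0.1, 0,0,0,0,0.1]')|grep -E "pos|rot|open|grip"
```

```text
tool_pos: [0.4678, -0.4211, 0.1346]
tool_rot: [3.141, 0.012, 2.242]
opening: 0.0155
grip_force: 40.0
tool_pos: [0.5208, -0.0646, 0.127]
tool_rot: [3.141, -0.002, 2.999]
opening: 0.0157
grip_force: 40.0
tool_pos: [0.5209, -0.0656, 0.1272]
tool_rot: [3.142, -0.002, 2.997]
opening: 0.0156
grip_force: 40.0
```

```bash
(python3 -m handwheel '[6,31.5,0,0,0.1, 0,0,0,0,0.1]';python3 -m handwheel '[0,0,-40,0,0.1, 0,0,-35,0,0.1, 0,0,-15,0,0.1, 0,0,-6,0,0.1, 0,0,-3,0,0.1, 0,0,-1.5,0,0.1, 0,0,0,0,0.1]')|grep -E "pos|rot|open|grip|cont"
```

```text
tool_pos: [0.5273, -0.0342, 0.1275]
tool_rot: [3.141, -0.001, 2.994]
contact_force: [-0.5, -0.4, -2.3]
opening: 0.0158
grip_force: 40.0
tool_pos: [0.5279, -0.0355, 0.0283]
tool_rot: [-3.142, 0.002, 2.995]
contact_force: [0.2, -0.4, -2.0]
opening: 0.0157
grip_force: 40.0
```

Run:
```python
from m import *
p,d=eyes.read_camera('top');q,_=eyes.read_camera('scene')
o=np.zeros((400,790,3),np.uint8)
o[:380,:380]=cv2.resize(p[170:265,275:370],None,fx=4,fy=4,interpolation=cv2.INTER_CUBIC);o[:360,385:790]=cv2.resize(q[140:220,280:370],None,fx=4.5,fy=4.5,interpolation=cv2.INTER_CUBIC);cv2.imwrite('pics/b8.png',o)
```

```text
(no output)
```

View pics/b8.png

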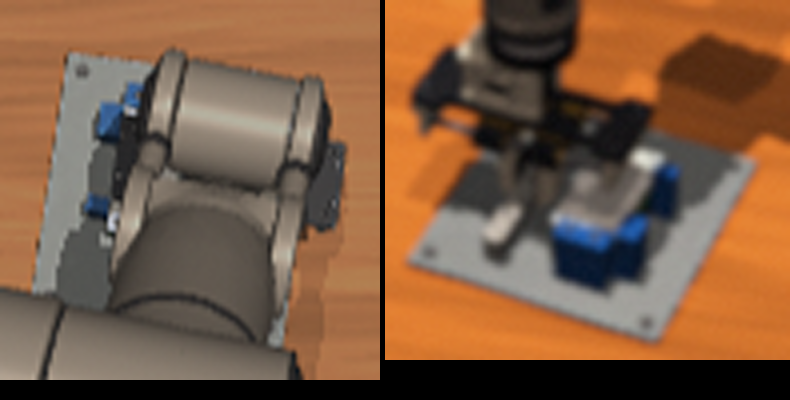

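The bar is held parallel to the pile, just off the base (right crop (505,225)). Lowering the last millimetres, releasing, and going round to the outer side.

```bash
(python3 -m handwheel '[0,0,-2,0,0.1, 0,0,-1.5,0,0.1, 0,0,-0.5,0,0.1, 0,0,0,0,0.1]';python3 -m handwheel '[0,0,0,0,0.28, 0,0,0,0,0.28, 0,0,0,0,0.28, 0,0,20,0,0.28, 0,0,40,0,0.2, 0,0,0,0,0]';python3 -m handwheel '[-6.5,-44,0,0,0, 0,0,0,0,0, 0,0,-40,0,0, 0,0,-20,0,0, 0,0,0,0,0]')|grep -E "pos|rot|open|grip|cont"
```

```text
tool_pos: [0.5276, -0.035, 0.0245]
tool_rot: [-3.142, 0.001, 2.995]
contact_force: [-3.1, -0.2, 6.3]
opening: 0.0159
grip_force: 40.0
tool_pos: [0.5302, -0.0356, 0.0877]
tool_rot: [-3.141, 0.008, 2.995]
contact_force: [0.8, -0.5, 0.8]
opening: 0.0146
grip_force: 0.0
tool_pos: [0.5202, -0.0788, 0.0216]
tool_rot: [3.141, -0.002, 2.994]
contact_force: [1.0, -0.6, -0.2]
opening: 0.0004
grip_force: 0.0
```

```bash
(python3 -m handwheel '[1.5,10,0,0,0, 0.9,6,0,0,0, 0.9,6,0,0,0, 0.9,6,0,0,0, 0.9,6,0,0,0, 0.9,6,0,0,0, 0.6,4,0,0,0, 0,0,0,0,0]';python3 -m handwheel '[0.3,2,0,0,0, 0.3,2,0,0,0, 0,0,0,0,0]';python3 -m handwheel '[0.3,2,0,0,0, 0,0,0,0,0]';python3 -m handwheel '[0.3,1.5,0,0,0, 0,0,0,0,0]';python3 -m handwheel '[0.3,1.5,0,0,0, 0,0,0,0,0]';python3 -m handwheel '[0.2,1.5,0,0,0, 0,0,0,0,0]')|grep -E "pos|cont"
```

```text
tool_pos: [0.5275, -0.0344, 0.0235]
contact_force: [0.0, 0.1, -1.2]
tool_pos: [0.528, -0.0309, 0.0235]
contact_force: [0.9, 0.1, 1.1]
tool_pos: [0.5283, -0.0289, 0.0236]
contact_force: [-0.3, -1.8, 0.3]
tool_pos: [0.5287, -0.0274, 0.0236]
contact_force: [-0.3, -1.3, 0.8]
tool_pos: [0.5286, -0.0261, 0.0234]
contact_force: [-1.7, -3.2, -0.2]
tool_pos: [0.5286, -0.0258, 0.0231]
contact_force: [-1.6, -9.9, -3.2]
```

```bash
(python3 -m handwheel '[0.2,1,0,0,0, 0,0,0,0,0]';python3 -m handwheel '[-1,-7,0,0,0, -4,-25,0,0,0, 0,0,45,0,0, 0,0,45,0,0, 0,0,40,0,0, -20,-40,0,0,0, -20,-45,0,0,0, -20,-45,0,0,0]';python3 -m handwheel '[-20,-45,0,0,0, -20,-45,0,0,0, 0,0,0,0,0, 0,0,0,0,0]')|grep -E "pos|cont"
python3 - <<'E'
from fit import *
p,d=eyes.read_camera('top');q,_=eyes.read_camera('scene')
o=np.zeros((400,790,3),np.uint8)
o[:380,:380]=cv2.resize(p[170:265,275:370],None,fx=4,fy=4,interpolation=cv2.INTER_CUBIC);o[:360,385:790]=cv2.resize(q[140:220,280:370],None,fx=4.5,fy=4.5,interpolation=cv2.INTER_CUBIC);cv2.imwrite('pics/b9.png',o)
E
```

```text
tool_pos: [0.5286, -0.0257, 0.023]
contact_force: [-4.1, -14.7, -3.2]
tool_pos: [0.464, -0.1861, 0.1542]
contact_force: [2.0, -0.6, -0.4]
tool_pos: [0.424, -0.276, 0.1534]
contact_force: [-0.5, 0.6, -0.4]
```

View pics/b9.png

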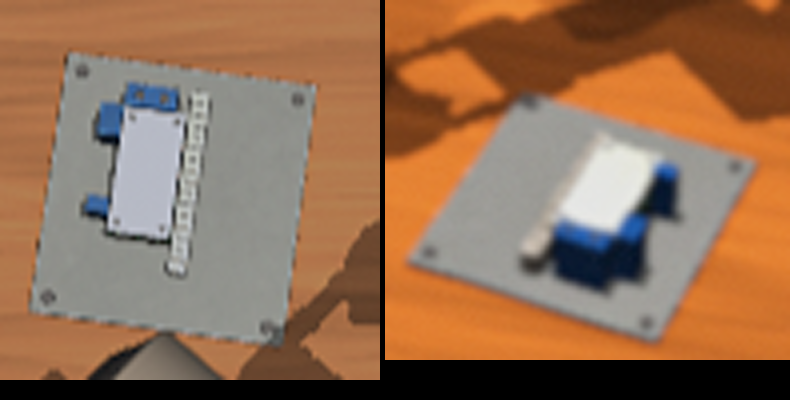

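The pile is seated in the corner. The straightedge lies along its open side, about centred (left crop (188,182) against pile (147,175)), with the arm clear. Handing in.

```bash
python3 -c "
from cell import robot
print(robot.hand_in())"
```

```text
the job is handed in; nothing more can be done
None
```

I handed the job in: backing, three blanks (all that were present) and cover are stacked and pushed against both fences, and the straightedge lies released along the open side, roughly centred; flushness rests on push forces and the last pictures, and hand-in returned no verdict.

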